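Fit the slide tray on the shaker

ROBOT

A 6-joint arm with a two-finger parallel gripper is mounted at the origin on the work surface. World frame = base frame: x ahead of the robot, y to its left, z up, the work surface at z = 0. Lengths are in m, angles in rad, forces in N, time in s.
With the tool pointing down it reaches from about 0.325 to 0.775 m from the base axis. Payload 5.5 kg.
Tool frame: the origin (TCP) lies midway between the tips of the shut fingers; the grasp point (between the pads) lies robot.grip_point_offset behind it (robot.grip_point_offset is the distance from the TCP to the grasp point, in m); z points along the fingers, y is the line along which they close (so a half turn about z gives the same grasp; the last joint's range is limited). The gripper opens to 85 mm and grips with 20 to 120 N. Pads are 22 mm wide; open, the fingers measure 114 mm over their backs; the gripper's body (76 mm by 85 mm) begins 54 mm behind the grasp point. The pads swing forward as they close: fully open they stand 13 mm farther back than shut.
Start: joints at [1.051, 0.091, 1.231, -0, 1.82, -0.057], TCP at [0.268, 0.537, 0.231] pointing down, gripper open.
Joint ranges: [-2.87, 2.87], [-0.86, 2.18], [0.17, 2.46], [-1.51, 4.65], [0.06, 2.69], [-2.65, 2.65]. Speed limits (rad/s): [2.57, 2.57, 3.01, 3.14, 3.14, 3.14].

INTERFACE

Orientations are given as a unit quaternion [x, y, z, w].
In Python, from workcell import sensors, optics, ticket, robot gives the robot as it stands.
- The arm moves only by the shell command python3 -m handwheel 'ROWS' [FORCE]. ROWS is JSON, a list of rows, each an object of numbers: "rx", "ry", "rz": the turn, a rotation vector about the tool's x, y, z as a fraction of full scale; "tx", "ty", "tz": the shift along the tool's x, y, z as a fraction of full scale; "grip": the opening, from 0 (shut) to 1 (fully open). In form: [{"rx": .., "ry": .., "rz": .., "tx": .., "ty": .., "tz": .., "grip": ..}, ...]. A call has 1 to 10 rows; each row shifts and turns the commanded pose from where the row before left it, along the tool's axes as they then stand; what a row does not reach is not made up. Full scale, the value 1, is 0.075 m for a shift and 0.1 rad for a turn. A row lasts 1/10 s, in which the tool goes at most 50 mm and 8.59 degrees, less where a joint would pass 70% of its speed; a pose out of reach is approached as far as the arm can. A call with a number of a shift or a turn outside -1 to 1 is refused whole. A call with a gripper value outside its range is refused whole. The fingers move at their own pace and stop on an object; FORCE is the grip in N (left out, the last holds). Time passes only in rows, so rows that do not move let the fingers close. It gives the time, the measured TCP pose, the force, the opening and the grip force at its end, in the units of the state.
- sensors.state(): the state, without advancing time (a new reading comes with each control period).
- optics.snapshot(name): name is "side" or "top"; returns the picture (480x640x3 uint8, red, green, blue); there is no depth.
- optics.calibration(name): a dict with "K" (3x3 intrinsics, pixels), "T" (4x4, takes a point from camera to world coordinates). Camera axes: x right, y up, looking along -z (the intrinsics and any distortion apply to the point x, -y, -z); pixel columns grow to the right and rows downward; lengths in m; the calibration is good to about 2 mm. A picture is of the moment at which its call begins. calibration takes no time and is no camera call.
- ticket.job_done(): hands the job in; it is judged then, once.
The state is a dict: "time": time; "qpos": joint angles; "qd": joint speeds; "joint_torque": joint torques, N m; "ee_pos": TCP position; "eef_rot": TCP orientation; "ft_force": force on the tool from outside, world axes, zero at the start; "torque": the same for the moment, N m; "width": finger opening in m; "grip_force": force on a finger pad.
Only numpy, scipy, OpenCV 4.12 (cv2) and the standard library are available. Lean on these libraries where they do the work, as an engineer would, in place of code of your own. Each camera call takes 0.05 s, during which the arm holds its last target. There are 200 camera calls.

TASK

Pick up the blue slide tray and lower it gently onto the shaker, with its central hole over the steel stud and its smaller hole over the brass pin, until it lies flat and fully home on the black deck; then let go. Do not drop it, and leave the orange tray where it is.

Things in the scene. Friction and masses are not known exactly. Their poses are not given: they have to be found in the camera images.
- blue_tray: loose blue plate, 150 (x) x 130 (y) x 8 mm, 0.3 kg, flat on the table. Origin: centre of underside, z up. 32 mm through hole at the origin; two glass slides fixed on its -x half. Handle to grip at its middle, fingers closing along x: black bar along y over the centre, 14 mm wide, 90 mm long, 52 to 68 mm above the underside, on 12 mm posts at y = -39 and +39 mm, open between
- blue_pin_hole (a point): centre of the blue tray's smaller hole, 24 mm through hole, on the underside 45 mm from the tray's origin towards its +x; axes as the tray's
- orange_tray: the same tray in orange (same sizes, origin and axes), flat on the table; not wanted
- shaker: fixed white shaker, 190 (x) x 160 (y) mm; black deck on top, 60 mm above the table. Origin: centre of underside, z up. Steel stud at the deck's centre: 34 mm tall, 26 mm across its lowest 6 mm, tapering to 8 at the tip. Brass pin 45 mm from it towards +x: 24 mm tall, 18 mm across its lowest 4 mm, tapering to 6. Home, the tray lies on the deck, its x along the shaker's x
Mind the look-alikes: they are no part of the job. Of the things shaped like the blue_tray, the blue one is meant.

How it is judged:
At the end, for the whole second after the job is handed in: The blue tray lies at rest on the shaker: its centre within 10 mm of the stud's axis, its underside within 6 mm of the deck, level within 4 degrees, turned within 11 degrees of the shaker with the small hole on the pin's side; the orange tray is within 30 mm of where it was (horizontal distance between blue_tray and shaker below 0.01 m and z of blue_tray in the frame of shaker between 0.055 and 0.066 m and x of blue_pin_hole in the frame of shaker above 0.03 m and angle between the x axis of blue_tray and the x axis of shaker, either way round below 0.2 rad and angle between blue_tray's own z axis and vertical below 0.07 rad and linear speed of blue_tray below 0.02 m/s and distance of orange_tray from where it was at the start of the episode below 0.03 m); the robot touches nothing.
It fails at once if the blue tray is dropped (falls freely, out of the fingers, faster than 0.6 m/s) (linear speed of blue_tray above 0.6 m/s and contact force between blue_tray and the fingers below 0.1 N).
It fails at once if the orange tray is moved by more than 30 mm (distance of orange_tray from where it was at the start of the episode above 0.03 m).
It also fails if it takes over 38 s, if anything falls off the work surface, if the arm or the gripper's body presses on something with over 40 N, if the wrist force passes 120 N, or if a joint passes its speed limit or range.

## Working session

There is one attempt and no reset: what is moved stays moved. The work goes in short steps, Python scripts to look and compute and a shell command to move; the robot and the scene stay as the last step left them, time stands still between calls to the robot, and variables do not carry over. Pictures are saved under pics/ and viewed, at most 10 in all, crops included, and the job is handed in when it is done.

```bash
mkdir -p pics; python3 - <<'E'
from workcell import sensors, optics, ticket, robot
import cv2,numpy as np
print(robot.grip_point_offset); s=sensors.state(); print(s)
for n in("top","side"):
    im=optics.snapshot(n); cv2.imwrite(f"pics/{n}0.png",im[:,:,::-1]); c=optics.calibration(n); print(n,c)
E
```

```text
0.0187
{'time': 0.0, 'qpos': array([ 1.05130157e+00,  9.18167027e-02,  1.23188324e+00, -1.85856413e-05,
        1.81975788e+00, -5.66817032e-02]), 'qd': array([-1.08873266e-03, -5.28395385e-04, -9.96582135e-05,  9.65318522e-04,
        1.13880044e-03, -1.12293094e-03]), 'joint_torque': array([-2.54144679e-04, -4.58721435e+01, -4.18036723e+01,  1.15108619e-04,
        1.13679955e-02,  1.21937873e-05]), 'ee_pos': array([0.26774262, 0.53664566, 0.23017758]), 'eef_rot': array([ 2.29348904e-01,  9.73343829e-01, -8.96708773e-04, -2.56327815e-04]), 'ft_force': array([-0.37980573, -0.59119323,  0.06912084]), 'torque': array([-0.02889086,  0.01747341, -0.02068681]), 'grip_force': 0.0, 'width': 0.08517210523411238}
top {'K': array([[607.42106677,   0.        , 320.6681784 ],
       [  0.        , 607.42106677, 244.70122819],
       [  0.        ,   0.        ,   1.        ]]), 'T': array([[ 0.01808289,  0.99899502, -0.04101162,  0.36548981],
       [-0.99953728,  0.01906568,  0.02370066, -0.09191037],
       [ 0.02445875,  0.04056407,  0.99887753,  1.53308186],
       [ 0.        ,  0.        ,  0.        ,  1.        ]])}
side {'K': array([[544.37127009,   0.        , 320.01421278],
       [  0.        , 544.37127009, 232.72197095],
       [  0.        ,   0.        ,   1.        ]]), 'T': array([[ 0.9651496 ,  0.17605775, -0.19362314,  0.15966614],
       [-0.26168872,  0.65576815, -0.70815757, -1.11959362],
       [ 0.00229526,  0.73414698,  0.6789867 ,  0.99166522],
       [ 0.        ,  0.        ,  0.        ,  1.        ]])}
```

View pics/top0.png

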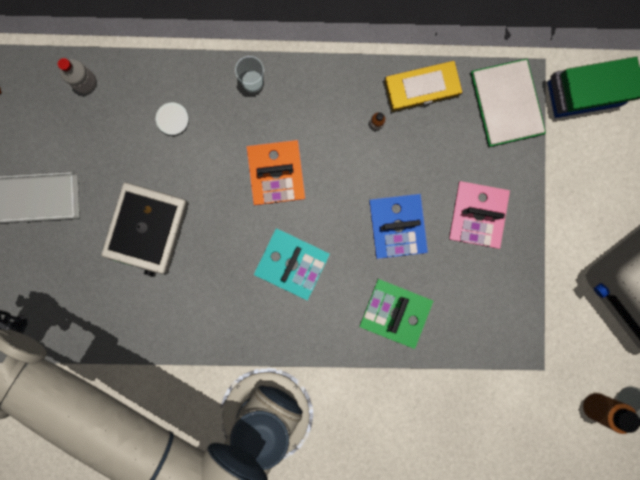

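View pics/side0.png

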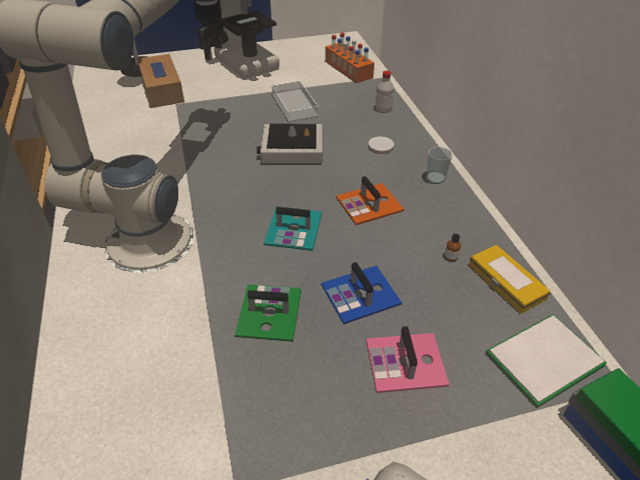

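The top view shows these tray candidates: blue (398,226), cyan (291,263), orange (276,172), pink (480,215) and green (397,312). By the description I choose blue at (398,226). The shaker deck is at (145,228), with the stud at (142,228) and the brass pin at (148,210).

```bash
cat > h.py <<'E'
import cv2,numpy as np
from workcell import sensors, optics
def ray(n,uv,z):
    c=optics.calibration(n);K,T=c["K"],c["T"]
    uv=np.atleast_2d(np.asarray(uv,float))
    d=np.c_[(uv[:,0]-K[0,2])/K[0,0],-(uv[:,1]-K[1,2])/K[1,1],-np.ones(len(uv))]@T[:3,:3].T
    o=T[:3,3]
    return o+d*((z-o[2])/d[:,2])[:,None]
def proj(n,p):
    c=optics.calibration(n);K,T=c["K"],c["T"]
    q=np.linalg.inv(T)@np.append(p,1); return (K@np.array([q[0],-q[1],-q[2]])/-q[2])[:2]
def rect(n,mask,z):
    cs,_=cv2.findContours(mask.astype(np.uint8),cv2.RETR_EXTERNAL,cv2.CHAIN_APPROX_NONE)
    c=max(cs,key=cv2.contourArea)[:,0]
    p=ray(n,c,z)[:,:2]
    r=cv2.minAreaRect((p*1000).astype(np.float32)); return r,c
E
python3 - <<'E'
from h import *
im=cv2.imread("pics/top0.png"); hsv=cv2.cvtColor(im,cv2.COLOR_BGR2HSV)
def roi(m,x0,y0,x1,y1):
    o=np.zeros_like(m); o[y0:y1,x0:x1]=m[y0:y1,x0:x1]; return o
H,S,V=cv2.split(hsv)
m=roi((H>105)&(H<125)&(S>140)&(V>70),350,180,445,270)
print("blue",rect("top",m,.008)[0])
m=roi((V<60),95,175,195,275); print("deck",rect("top",m,.06)[0])
m=roi((V>150),95,175,195,275); print("white",rect("top",m,.055)[0])
print("hole",ray("top",[396.5,209],.008), "stud tip",ray("top",[142,228],.09),"pin",ray("top",[148,210],.08))
a=cv2.resize(im[180:270,350:445],None,fx=4,fy=4,interpolation=2);b=cv2.resize(im[180:280,95:190],None,fx=4,fy=4,interpolation=2)
a=cv2.copyMakeBorder(a,0,40,0,0,0);cv2.imwrite("pics/crop.png",np.hstack([a,b]))
E
```

```text
blue ((479.59808349609375, -322.5604248046875), (146.52935791015625, 127.78404235839844), 7.686108589172363)
deck ((459.39605712890625, 304.4935302734375), (125.20980834960938, 143.7828826904297), 74.8179931640625)
white ((459.8623046875, 304.097412109375), (155.5053253173828, 185.04013061523438), 74.84170532226562)
hole [[ 0.52205258 -0.31813747  0.008     ]] stud tip [[0.45618582 0.29699141 0.09      ]] pin [[0.50007035 0.28677136 0.08      ]]
```

View pics/crop.png

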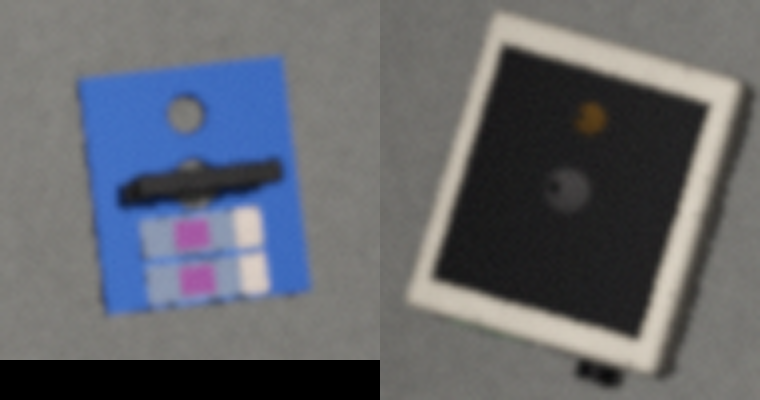

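The crop confirms the blue tray: the small hole points up the image (+x) and the slides are on the -x side, yaw about +7.7°. The shaker yaw is about -15.2°, with its pin towards +x. First move: turn the tool so the fingers close along the tray's x.

```bash
r='{"rz":0.974,"grip":1}'; true; python3 -m handwheel '[{"rz":0.974,"grip":1},{"rz":0.974,"grip":1},{"rz":0.974,"grip":1},{"rz":0.974,"grip":1},{"rz":0.974,"grip":1},{"rz":0.974,"grip":1},{"rz":0.974,"grip":1},{"rz":0.974,"grip":1},{"rz":0.974,"grip":1},{"rz":0.974,"grip":1}]' 60
python3 -m handwheel '[{"tx":-0.587,"ty":0.063,"grip":1},{"tx":-0.587,"ty":0.063,"grip":1},{"tx":-0.587,"ty":0.063,"grip":1},{"tx":-0.587,"ty":0.063,"grip":1},{"tx":-0.587,"ty":0.063,"grip":1},{"tx":-0.587,"ty":0.063,"grip":1},{"tx":-0.587,"ty":0.063,"grip":1},{"tx":-0.587,"ty":0.063,"grip":1},{"tx":-0.587,"ty":0.063,"grip":1},{"tx":-0.587,"ty":0.063,"grip":1}]'
```

```text
validation failed for argument at $[0]...
validation failed for argument at $[0]...
```

```bash
python3 -m handwheel '[{"rx":0,"ry":0,"rz":0.974,"tx":0,"ty":0,"tz":0,"grip":1},{"rx":0,"ry":0,"rz":0.974,"tx":0,"ty":0,"tz":0,"grip":1},{"rx":0,"ry":0,"rz":0.974,"tx":0,"ty":0,"tz":0,"grip":1},{"rx":0,"ry":0,"rz":0.974,"tx":0,"ty":0,"tz":0,"grip":1},{"rx":0,"ry":0,"rz":0.974,"tx":0,"ty":0,"tz":0,"grip":1},{"rx":0,"ry":0,"rz":0.974,"tx":0,"ty":0,"tz":0,"grip":1},{"rx":0,"ry":0,"rz":0.974,"tx":0,"ty":0,"tz":0,"grip":1},{"rx":0,"ry":0,"rz":0.974,"tx":0,"ty":0,"tz":0,"grip":1},{"rx":0,"ry":0,"rz":0.974,"tx":0,"ty":0,"tz":0,"grip":1},{"rx":0,"ry":0,"rz":0.974,"tx":0,"ty":0,"tz":0,"grip":1}]' 60
```

```text
time: 1.1
ee_pos: [0.2678, 0.5367, 0.2306]
eef_rot: [0.66, 0.752, -0.001, 0.0]
ft_force: [-0.1, 0.7, -0.2]
width: 0.0855
grip_force: 0.0
```

```bash
python3 -m handwheel '[{"rx":0,"ry":0,"rz":0,"tx":-0.587,"ty":0.063,"tz":0,"grip":1},{"rx":0,"ry":0,"rz":0,"tx":-0.587,"ty":0.063,"tz":0,"grip":1},{"rx":0,"ry":0,"rz":0,"tx":-0.587,"ty":0.063,"tz":0,"grip":1},{"rx":0,"ry":0,"rz":0,"tx":-0.587,"ty":0.063,"tz":0,"grip":1},{"rx":0,"ry":0,"rz":0,"tx":-0.587,"ty":0.063,"tz":0,"grip":1},{"rx":0,"ry":0,"rz":0,"tx":-0.587,"ty":0.063,"tz":0,"grip":1},{"rx":0,"ry":0,"rz":0,"tx":-0.587,"ty":0.063,"tz":0,"grip":1},{"rx":0,"ry":0,"rz":0,"tx":-0.587,"ty":0.063,"tz":0,"grip":1},{"rx":0,"ry":0,"rz":0,"tx":-0.587,"ty":0.063,"tz":0,"grip":1},{"rx":0,"ry":0,"rz":0,"tx":-0.587,"ty":0.063,"tz":0,"grip":1}]'
python3 -m handwheel '[{"rx":0,"ry":0,"rz":0,"tx":-0.587,"ty":0.063,"tz":0,"grip":1},{"rx":0,"ry":0,"rz":0,"tx":-0.587,"ty":0.063,"tz":0,"grip":1},{"rx":0,"ry":0,"rz":0,"tx":-0.587,"ty":0.063,"tz":0,"grip":1},{"rx":0,"ry":0,"rz":0,"tx":-0.587,"ty":0.063,"tz":0,"grip":1},{"rx":0,"ry":0,"rz":0,"tx":-0.587,"ty":0.063,"tz":0,"grip":1},{"rx":0,"ry":0,"rz":0,"tx":-0.587,"ty":0.063,"tz":0,"grip":1},{"rx":0,"ry":0,"rz":0,"tx":-0.587,"ty":0.063,"tz":0,"grip":1},{"rx":0,"ry":0,"rz":0,"tx":-0.587,"ty":0.063,"tz":0,"grip":1},{"rx":0,"ry":0,"rz":0,"tx":-0.587,"ty":0.063,"tz":0,"grip":1},{"rx":0,"ry":0,"rz":0,"tx":-0.587,"ty":0.063,"tz":0,"grip":1},{"rx":0,"ry":0,"rz":0,"tx":0,"ty":0,"tz":0,"grip":1}]' || true
```

```text
time: 2.1
ee_pos: [0.3734, 0.1052, 0.231]
eef_rot: [0.658, 0.753, 0.0, 0.0]
ft_force: [1.5, 0.3, -0.0]
width: 0.0856
grip_force: 0.0validation failed for argument at $...
```

```bash
python3 -m handwheel '[{"rx":0,"ry":0,"rz":0,"tx":-0.58,"ty":0.063,"tz":0.1,"grip":1},{"rx":0,"ry":0,"rz":0,"tx":-0.58,"ty":0.063,"tz":0.1,"grip":1},{"rx":0,"ry":0,"rz":0,"tx":-0.58,"ty":0.063,"tz":0.1,"grip":1},{"rx":0,"ry":0,"rz":0,"tx":-0.58,"ty":0.063,"tz":0.1,"grip":1},{"rx":0,"ry":0,"rz":0,"tx":-0.58,"ty":0.063,"tz":0.1,"grip":1},{"rx":0,"ry":0,"rz":0,"tx":-0.58,"ty":0.063,"tz":0.1,"grip":1},{"rx":0,"ry":0,"rz":0,"tx":-0.58,"ty":0.063,"tz":0.1,"grip":1},{"rx":0,"ry":0,"rz":0,"tx":-0.58,"ty":0.063,"tz":0.1,"grip":1},{"rx":0,"ry":0,"rz":0,"tx":-0.58,"ty":0.063,"tz":0.1,"grip":1},{"rx":0,"ry":0,"rz":0,"tx":0,"ty":0,"tz":0,"grip":1}]'
```

```text
time: 3.1
ee_pos: [0.4671, -0.2792, 0.16]
eef_rot: [0.66, 0.751, -0.001, -0.002]
ft_force: [-0.3, 1.5, -0.0]
width: 0.0853
grip_force: 0.0
```

```bash
cat > go.py <<'E'
import sys,numpy as np
from scipy.spatial.transform import Rotation as R
from workcell import sensors
t=np.array([float(v) for v in sys.argv[1:4]]); yaw=float(sys.argv[4])
s=sensors.state(); r=R.from_quat(s["eef_rot"]); y=r.as_matrix()[:,1]
d=(yaw-np.degrees(np.arctan2(y[1],y[0]))+90)%180-90
z=r.as_matrix()[:,2]
print("t",s["time"],"pos",s["ee_pos"].round(4),"units",(r.inv().apply(t-s["ee_pos"])/.075).round(3),"rz units",round(-np.radians(d)/.1,3),"toolz",z.round(4),"q",s["qpos"].round(2))
E
python3 go.py 0.4796 -0.3226 0.042 7.7
python3 - <<'E'
from h import *
im=optics.snapshot("side"); cv2.imwrite("pics/s1.png",cv2.resize(im[170:350,260:460,::-1],None,fx=3,fy=3,interpolation=2))
E
```

```text
t 3.1 pos [ 0.4671 -0.2792  0.16  ] units [-0.598  0.098  1.572] rz units -0.049 toolz [-0.0049  0.0016 -1.    ] q [-0.6  -0.06  1.51 -0.    1.7  -0.73]
```

View pics/s1.png

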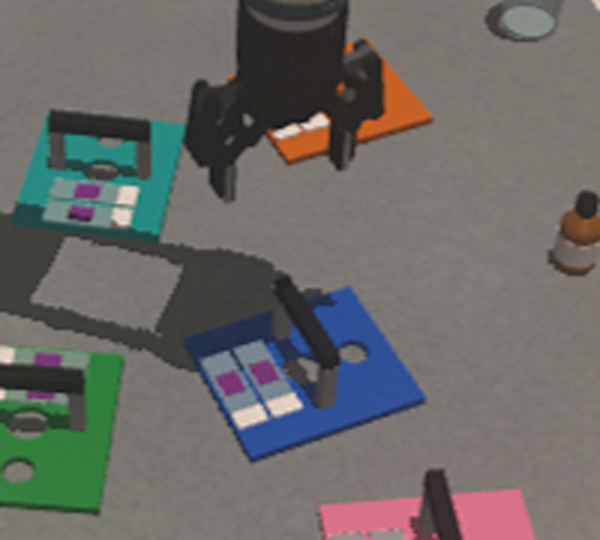

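The side crop shows the open gripper above and behind the blue tray's bar. The bar runs from (285,285) to (330,355) in the crop and is unobstructed. I'll cross-check the tray and shaker centres in the first side image while moving above.

```bash
python3 -m handwheel '[{"rx":0,"ry":0,"rz":0,"tx":-0.3,"ty":0.05,"tz":0,"grip":1},{"rx":0,"ry":0,"rz":0,"tx":-0.3,"ty":0.05,"tz":0,"grip":1},{"rx":0,"ry":0,"rz":0,"tx":0,"ty":0,"tz":0,"grip":1}]'
python3 go.py 0.4796 -0.3226 0.042 7.7
python3 - <<'E'
from h import *
im=cv2.imread("pics/side0.png"); H,S,V=cv2.split(cv2.cvtColor(im,cv2.COLOR_BGR2HSV))
m=(H>105)&(H<125)&(S>120)&(V>60); m[:255]=0;m[330:]=0;m[:,:310]=0;m[:,410:]=0
print(rect("side",m,.006)[0])
m=V<70; o=np.zeros_like(m); o[118:155,262:325]=m[118:155,262:325]
print(rect("side",o,.06)[0])
E
```

```text
time: 3.45
ee_pos: [0.4815, -0.3198, 0.1636]
eef_rot: [0.658, 0.753, -0.0, -0.0]
ft_force: [-0.1, 0.4, -0.8]
width: 0.0856
grip_force: 0.0
t 3.45 pos [ 0.4815 -0.3198  0.1636] units [-0.034 -0.03   1.621] rz units -0.011 toolz [-2.e-04 -2.e-04 -1.e+00] q [-0.64  0.03  1.41 -0.    1.7  -0.78]
((478.78546142578125, -319.848388671875), (152.10446166992188, 133.4790802001953), 7.858639717102051)
((456.4794006347656, 305.890625), (136.6178436279297, 146.50318908691406), 75.04452514648438)
```

Both views agree to within 3 mm, so I descend and grip.

```bash
python3 -m handwheel '[{"rx":0,"ry":0,"rz":0,"tx":-0.02,"ty":-0.03,"tz":0.3,"grip":1},{"rx":0,"ry":0,"rz":0,"tx":0,"ty":0,"tz":0.3,"grip":1},{"rx":0,"ry":0,"rz":0,"tx":0,"ty":0,"tz":0.3,"grip":1},{"rx":0,"ry":0,"rz":0,"tx":0,"ty":0,"tz":0.3,"grip":1},{"rx":0,"ry":0,"rz":0,"tx":0,"ty":0,"tz":0.2,"grip":1},{"rx":0,"ry":0,"rz":0,"tx":0,"ty":0,"tz":0.2,"grip":1},{"rx":0,"ry":0,"rz":0,"tx":0,"ty":0,"tz":0,"grip":1},{"rx":0,"ry":0,"rz":0,"tx":0,"ty":0,"tz":0,"grip":1}]'
python3 go.py 0.479 -0.322 0.042 7.7
```

```text
time: 4.25
ee_pos: [0.4796, -0.3206, 0.0443]
eef_rot: [0.658, 0.753, 0.0, 0.0]
ft_force: [0.1, -0.0, 0.7]
width: 0.0852
grip_force: 0.0
t 4.25 pos [ 0.4796 -0.3206  0.0443] units [-0.017 -0.01   0.03 ] rz units -0.001 toolz [ 3.e-04 -2.e-04 -1.e+00] q [-0.65  0.07  1.58  0.    1.49 -0.78]
```

```bash
python3 -m handwheel '[{"rx":0,"ry":0,"rz":0,"tx":0,"ty":0,"tz":0.03,"grip":0},{"rx":0,"ry":0,"rz":0,"tx":0,"ty":0,"tz":0,"grip":0},{"rx":0,"ry":0,"rz":0,"tx":0,"ty":0,"tz":0,"grip":0},{"rx":0,"ry":0,"rz":0,"tx":0,"ty":0,"tz":0,"grip":0},{"rx":0,"ry":0,"rz":0,"tx":0,"ty":0,"tz":0,"grip":0},{"rx":0,"ry":0,"rz":0,"tx":0,"ty":0,"tz":0,"grip":0},{"rx":0,"ry":0,"rz":0,"tx":0,"ty":0,"tz":0,"grip":0},{"rx":0,"ry":0,"rz":0,"tx":0,"ty":0,"tz":0,"grip":0},{"rx":0,"ry":0,"rz":0,"tx":0,"ty":0,"tz":0,"grip":0},{"rx":0,"ry":0,"rz":0,"tx":0,"ty":0,"tz":0,"grip":0}]' 60
```

```text
time: 5.25
ee_pos: [0.4795, -0.321, 0.042]
eef_rot: [0.658, 0.753, -0.0, 0.0]
ft_force: [-1.0, -0.9, 4.8]
width: 0.0129
grip_force: 60.0
```

Gripped at width 13 mm. Now lift, then turn.

```bash
python3 -m handwheel '[{"rx":0,"ry":0,"rz":0,"tx":0,"ty":0,"tz":-0.1,"grip":0},{"rx":0,"ry":0,"rz":0,"tx":0,"ty":0,"tz":-0.2,"grip":0},{"rx":0,"ry":0,"rz":0,"tx":0,"ty":0,"tz":-0.3,"grip":0},{"rx":0,"ry":0,"rz":0,"tx":0,"ty":0,"tz":-0.3,"grip":0},{"rx":0,"ry":0,"rz":0.4,"tx":0,"ty":0,"tz":-0.3,"grip":0},{"rx":0,"ry":0,"rz":0.8,"tx":0,"ty":0,"tz":-0.3,"grip":0},{"rx":0,"ry":0,"rz":0.8,"tx":0,"ty":0,"tz":-0.3,"grip":0},{"rx":0,"ry":0,"rz":0.8,"tx":0,"ty":0,"tz":-0.2,"grip":0},{"rx":0,"ry":0,"rz":0.8,"tx":0,"ty":0,"tz":-0.1,"grip":0},{"rx":0,"ry":0,"rz":0.4,"tx":0,"ty":0,"tz":0,"grip":0}]' 60
python3 go.py 0.4585 0.305 0.2 -15.1
```

```text
time: 6.25
ee_pos: [0.4798, -0.321, 0.2017]
eef_rot: [0.795, 0.606, 0.0, 0.001]
ft_force: [0.0, 0.3, -3.7]
width: 0.0127
grip_force: 59.2
t 6.25 pos [ 0.4798 -0.321   0.2017] units [ 7.971e+00 -2.489e+00  7.000e-03] rz units -0.05 toolz [ 0.0025 -0.0017 -1.    ] q [-0.65  0.02  1.35  0.    1.76 -0.38]
```

```bash
python3 - <<'E'
from h import *
im=optics.snapshot("side"); cv2.imwrite("pics/s2.png",cv2.resize(im[150:350,260:460,::-1],None,fx=2.5,fy=2.5,interpolation=2))
E
```

```text
(no output)
```

View pics/s2.png

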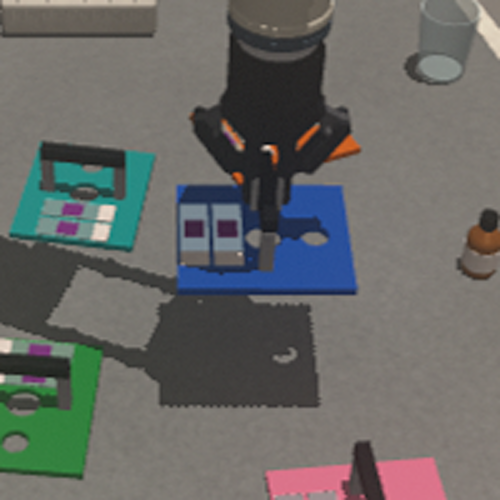

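The tray is held level (plate edge horizontal at crop y≈290) and hangs clear. Now carry it across.

```bash
python3 -m handwheel '[{"rx":0,"ry":0,"rz":0,"tx":0.2,"ty":-0.062,"tz":0,"grip":0},{"rx":0,"ry":0,"rz":0,"tx":0.35,"ty":-0.109,"tz":0,"grip":0},{"rx":0,"ry":0,"rz":0,"tx":0.5,"ty":-0.156,"tz":0,"grip":0},{"rx":0,"ry":0,"rz":0,"tx":0.5,"ty":-0.156,"tz":0,"grip":0},{"rx":0,"ry":0,"rz":0,"tx":0.5,"ty":-0.156,"tz":0,"grip":0},{"rx":0,"ry":0,"rz":0,"tx":0.5,"ty":-0.156,"tz":0,"grip":0},{"rx":0,"ry":0,"rz":0,"tx":0.5,"ty":-0.156,"tz":0,"grip":0},{"rx":0,"ry":0,"rz":0,"tx":0.5,"ty":-0.156,"tz":0,"grip":0},{"rx":0,"ry":0,"rz":0,"tx":0.5,"ty":-0.156,"tz":0,"grip":0},{"rx":0,"ry":0,"rz":0,"tx":0.5,"ty":-0.156,"tz":0,"grip":0}]'
python3 -m handwheel '[{"rx":0,"ry":0,"rz":0,"tx":0.5,"ty":-0.156,"tz":0,"grip":0},{"rx":0,"ry":0,"rz":0,"tx":0.5,"ty":-0.156,"tz":0,"grip":0},{"rx":0,"ry":0,"rz":0,"tx":0.5,"ty":-0.156,"tz":0,"grip":0},{"rx":0,"ry":0,"rz":0,"tx":0.5,"ty":-0.156,"tz":0,"grip":0},{"rx":0,"ry":0,"rz":0,"tx":0.5,"ty":-0.156,"tz":0,"grip":0},{"rx":0,"ry":0,"rz":0,"tx":0.4,"ty":-0.125,"tz":0,"grip":0},{"rx":0,"ry":0,"rz":0,"tx":0.3,"ty":-0.094,"tz":0,"grip":0},{"rx":0,"ry":0,"rz":0,"tx":0.2,"ty":-0.062,"tz":0,"grip":0},{"rx":0,"ry":0,"rz":0,"tx":0,"ty":0,"tz":0,"grip":0},{"rx":0,"ry":0,"rz":0,"tx":0,"ty":0,"tz":0,"grip":0}]'
python3 go.py 0.4585 0.305 0.15 -15.1
```

```text
time: 7.3
ee_pos: [0.4653, 0.0387, 0.199]
eef_rot: [0.794, 0.608, 0.0, -0.0]
ft_force: [1.1, -0.0, -3.9]
width: 0.0129
grip_force: 59.1
time: 8.3
ee_pos: [0.4563, 0.303, 0.1989]
eef_rot: [0.794, 0.607, -0.001, 0.0]
ft_force: [-0.3, -0.4, -2.8]
width: 0.0129
grip_force: 59.1
t 8.3 pos [0.4563 0.303  0.1989] units [0.034 0.021 0.652] rz units -0.018 toolz [-5.e-04 -1.e-03 -1.e+00] q [ 0.52 -0.05  1.43 -0.    1.76  0.79]
```

```bash
python3 -m handwheel '[{"rx":0,"ry":0,"rz":0,"tx":0.034,"ty":0.021,"tz":0.15,"grip":0},{"rx":0,"ry":0,"rz":0,"tx":0,"ty":0,"tz":0.2,"grip":0},{"rx":0,"ry":0,"rz":0,"tx":0,"ty":0,"tz":0.15,"grip":0},{"rx":0,"ry":0,"rz":0,"tx":0,"ty":0,"tz":0.05,"grip":0},{"rx":0,"ry":0,"rz":0,"tx":0,"ty":0,"tz":0,"grip":0},{"rx":0,"ry":0,"rz":0,"tx":0,"ty":0,"tz":0,"grip":0}]'
python3 - <<'E'
from h import *
z=sensors.state()["ee_pos"][2]-.042
out=[]
for n,dz in(("side",.006),("top",.008)):
    im=optics.snapshot(n)[:,:,::-1].copy(); H,S,V=cv2.split(cv2.cvtColor(im,cv2.COLOR_BGR2HSV))
    m=(H>105)&(H<125)&(S>120)&(V>40)
    c=proj(n,np.array([.4585,.305,z])).astype(int); o=np.zeros_like(m); a=70
    sl=np.s_[max(c[1]-a,0):c[1]+a,max(c[0]-a,0):c[0]+a]; o[sl]=m[sl]
    try: print(n,c,rect(n,o,z+dz)[0])
    except Exception as e: print(n,e)
    out.append(cv2.resize(im[sl],(400,400),interpolation=2))
cv2.imwrite("pics/p1.png",np.hstack(out))
E
python3 go.py 0.4585 0.305 0.102 -15.1
```

```text
time: 8.9
ee_pos: [0.459, 0.3053, 0.158]
eef_rot: [0.795, 0.607, 0.0, 0.0]
ft_force: [-0.3, -0.3, -3.4]
width: 0.013
grip_force: 59.0
side [291 120] ((476.69085693359375, 304.076171875), (139.61587524414062, 106.92298889160156), 75.06059265136719)
top [135 226] ((459.2622985839844, 302.602294921875), (135.50277709960938, 147.54339599609375), 74.61814880371094)
t 9.0 pos [0.4592 0.3056 0.1586] units [-0.01  -0.007  0.755] rz units -0.025 toolz [ 1.2e-03  7.0e-04 -1.0e+00] q [ 0.53 -0.04  1.5  -0.    1.69  0.79]
```

View pics/p1.png

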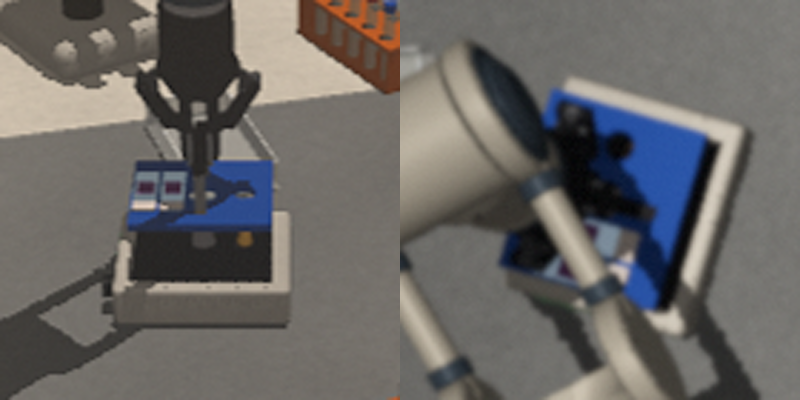

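Side view: the tray is above the shaker and aligned, the stud shows at crop (205,240) below the central hole and the pin at (245,238) below the small hole. The top view agrees. Lower gently and watch the force.

```bash
python3 -m handwheel '[{"rx":0,"ry":0,"rz":0,"tx":0,"ty":0,"tz":0.1,"grip":0},{"rx":0,"ry":0,"rz":0,"tx":0,"ty":0,"tz":0.1,"grip":0},{"rx":0,"ry":0,"rz":0,"tx":0,"ty":0,"tz":0.1,"grip":0},{"rx":0,"ry":0,"rz":0,"tx":0,"ty":0,"tz":0.1,"grip":0},{"rx":0,"ry":0,"rz":0,"tx":0,"ty":0,"tz":0.05,"grip":0},{"rx":0,"ry":0,"rz":0,"tx":0,"ty":0,"tz":0,"grip":0}]'
python3 -m handwheel '[{"rx":0,"ry":0,"rz":0,"tx":0,"ty":0,"tz":0.05,"grip":0},{"rx":0,"ry":0,"rz":0,"tx":0,"ty":0,"tz":0.05,"grip":0},{"rx":0,"ry":0,"rz":0,"tx":0,"ty":0,"tz":0,"grip":0}]'
python3 go.py 0.4585 0.305 0.102 -15.1
```

```text
time: 9.6
ee_pos: [0.4584, 0.3052, 0.1229]
eef_rot: [0.795, 0.607, -0.001, -0.0]
ft_force: [0.2, 0.6, -2.9]
width: 0.0128
grip_force: 59.1
time: 9.9
ee_pos: [0.4587, 0.3053, 0.1159]
eef_rot: [0.795, 0.607, -0.0, -0.0]
ft_force: [0.9, -0.3, -3.6]
width: 0.0128
grip_force: 59.1
t 9.9 pos [0.4587 0.3053 0.1159] units [-0.005 -0.001  0.186] rz units -0.024 toolz [-7.e-04 -4.e-04 -1.e+00] q [ 0.53 -0.03  1.56 -0.    1.61  0.79]
```

No contact so far; continue in small steps.

```bash
python3 -m handwheel '[{"rx":0,"ry":0,"rz":0,"tx":0,"ty":0,"tz":0.05,"grip":0},{"rx":0,"ry":0,"rz":0,"tx":0,"ty":0,"tz":0.05,"grip":0},{"rx":0,"ry":0,"rz":0,"tx":0,"ty":0,"tz":0,"grip":0}]'
python3 -m handwheel '[{"rx":0,"ry":0,"rz":0,"tx":0,"ty":0,"tz":0.03,"grip":0},{"rx":0,"ry":0,"rz":0,"tx":0,"ty":0,"tz":0.03,"grip":0},{"rx":0,"ry":0,"rz":0,"tx":0,"ty":0,"tz":0,"grip":0}]'
python3 go.py 0.4585 0.305 0.102 -15.1
```

```text
time: 10.2
ee_pos: [0.4585, 0.3052, 0.1082]
eef_rot: [0.795, 0.607, -0.001, -0.0]
ft_force: [-0.5, 0.3, -2.8]
width: 0.0128
grip_force: 59.1
time: 10.5
ee_pos: [0.4587, 0.3054, 0.1041]
eef_rot: [0.795, 0.607, -0.0, -0.0]
ft_force: [0.6, -0.7, -3.1]
width: 0.0128
grip_force: 59.1
t 10.5 pos [0.4587 0.3054 0.1041] units [-0.005 -0.001  0.028] rz units -0.025 toolz [-6.e-04 -3.e-04 -1.e+00] q [ 0.53 -0.03  1.58  0.    1.59  0.79]
```

```bash
python3 -m handwheel '[{"rx":0,"ry":0,"rz":0,"tx":0,"ty":0,"tz":0.025,"grip":0},{"rx":0,"ry":0,"rz":0,"tx":0,"ty":0,"tz":0.01,"grip":0},{"rx":0,"ry":0,"rz":0,"tx":0,"ty":0,"tz":0,"grip":0}]'
python3 go.py 0.4585 0.305 0.102 -15.1
```

```text
time: 10.8
ee_pos: [0.4589, 0.3055, 0.102]
eef_rot: [0.795, 0.607, 0.0, -0.0]
ft_force: [0.9, 0.8, -2.5]
width: 0.0125
grip_force: 59.2
t 10.8 pos [0.4589 0.3055 0.102 ] units [-0.007 -0.003 -0.   ] rz units -0.025 toolz [ 1.e-04  1.e-04 -1.e+00] q [ 0.53 -0.03  1.58  0.    1.59  0.79]
```

```bash
python3 -m handwheel '[{"rx":0,"ry":0,"rz":0,"tx":0,"ty":0,"tz":0.015,"grip":0},{"rx":0,"ry":0,"rz":0,"tx":0,"ty":0,"tz":0,"grip":0},{"rx":0,"ry":0,"rz":0,"tx":0,"ty":0,"tz":0,"grip":0}]'

```

```text
time: 11.1
ee_pos: [0.4589, 0.3055, 0.102]
eef_rot: [0.795, 0.607, 0.0, 0.0]
ft_force: [-4.2, -2.3, 6.6]
width: 0.0132
grip_force: 60.2
```

The upward force at exactly the home height means it is seated on the deck. Release and retreat.

```bash
python3 -m handwheel '[{"rx":0,"ry":0,"rz":0,"tx":0,"ty":0,"tz":0,"grip":0.6},{"rx":0,"ry":0,"rz":0,"tx":0,"ty":0,"tz":0,"grip":0.6},{"rx":0,"ry":0,"rz":0,"tx":0,"ty":0,"tz":0,"grip":0.6},{"rx":0,"ry":0,"rz":0,"tx":0,"ty":0,"tz":0,"grip":0.6},{"rx":0,"ry":0,"rz":0,"tx":0,"ty":0,"tz":0,"grip":0.6},{"rx":0,"ry":0,"rz":0,"tx":0,"ty":0,"tz":0,"grip":0.6}]'
python3 -m handwheel '[{"rx":0,"ry":0,"rz":0,"tx":0,"ty":0,"tz":-0.1,"grip":0.6},{"rx":0,"ry":0,"rz":0,"tx":0,"ty":0,"tz":-0.2,"grip":0.6},{"rx":0,"ry":0,"rz":0,"tx":0,"ty":0,"tz":-0.4,"grip":0.6},{"rx":0,"ry":0,"rz":0,"tx":0,"ty":0,"tz":-0.4,"grip":0.6},{"rx":0,"ry":0,"rz":0,"tx":0,"ty":0,"tz":-0.3,"grip":0.6},{"rx":0,"ry":0,"rz":0,"tx":0,"ty":0,"tz":-0.2,"grip":0.6},{"rx":0,"ry":0,"rz":0,"tx":0,"ty":0,"tz":0,"grip":0.6},{"rx":0,"ry":0,"rz":0,"tx":0,"ty":0,"tz":0,"grip":0.6}]'
python3 - <<'E'
from h import *
im=optics.snapshot("side")[:,:,::-1]; cv2.imwrite("pics/f.png",cv2.resize(im[50:230,230:410],None,fx=3,fy=3,interpolation=2))
E
```

```text
time: 11.7
ee_pos: [0.4589, 0.3055, 0.1007]
eef_rot: [0.795, 0.607, 0.0, -0.0]
ft_force: [-0.4, 0.2, 0.1]
width: 0.0515
grip_force: 0.0
time: 12.5
ee_pos: [0.4589, 0.3054, 0.2205]
eef_rot: [0.795, 0.607, -0.0, -0.0]
ft_force: [-0.2, -0.5, -0.3]
width: 0.0511
grip_force: 0.0
```

View pics/f.png

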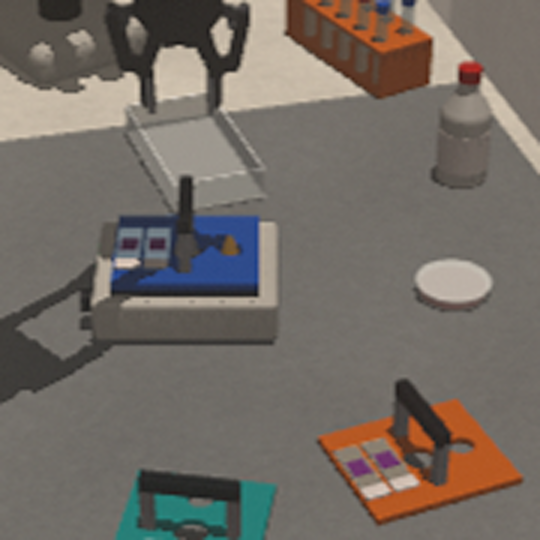

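The tray lies flat on the deck at crop (188,255), with the brass pin through the small hole at (230,245). The gripper is clear and the orange tray is untouched.

```bash
python3 -c "
from workcell import ticket; print(ticket.job_done())"
```

```text
the job is handed in; nothing more can be done
None
```

The blue tray was lowered gently onto the shaker over the stud and pin and released flat on the deck, the orange tray was not touched, and I handed the job in at about 12.5 s; no verdict came back.

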